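Put the magneto test drive in third

ROBOT

A 6-joint arm with a two-finger parallel gripper is mounted at the origin on the work surface. World frame = base frame: x ahead of the robot, y to its left, z up, the work surface at z = 0. Lengths are in m, angles in rad, forces in N, time in s.
With the tool pointing down it reaches from about 0.375 to 0.9 m from the base axis. Payload 3.1 kg.
Tool frame: the origin (TCP) lies between the finger pads; the fingertips stand 11 mm ahead of it and the grasp point (between the pads) lies 8 mm behind it; z points along the fingers, y is the direction in which the jaws open and shut (so a half turn about z gives the same grasp; the last joint's range is limited). The gripper opens to 87 mm and grips with 3 to 60 N. Pads are 19 mm wide; open, the fingers measure 117 mm over their backs; the gripper's body (75 mm by 190 mm) begins 51 mm behind the grasp point.
Start: joints at [1.123, 0.527, 1.433, -0, 1.181, -0.178], TCP at [0.166, 0.603, 0.234] pointing down, gripper open.
Joint ranges: [-3.08, 3.08], [-0.75, 2.2], [0.22, 2.44], [-1.43, 4.57], [0, 2.65], [-2.85, 2.85]. Speed limits (rad/s): [2.79, 2.79, 3.14, 3.14, 3.14, 3.14].

INTERFACE

Orientations are given as [roll, pitch, yaw] about the fixed x, y, z axes, in that order (R = Rz(yaw) Ry(pitch) Rx(roll)).
In Python, from bench import bot gives the robot as it stands.
- The arm moves only by the tool arm_command, never from a script. Its argument "moves" is a list that holds one entry, the list of rows, each a list of 5 numbers: the shift along the tool's x, y, z in mm, then the turn about the tool's z in rad, then the closure, from 0 (fully open) to 1 (shut). A call has 1 to 12 rows; each row shifts and turns the commanded pose from where the row before left it, along the tool's axes as they then stand; what a row does not reach is not made up. A row lasts 1/12 s, in which the tool goes at most 41.7 mm and 7.16 degrees, less where a joint would pass 70% of its speed; a pose out of reach is approached as far as the arm can. A call is refused whole if a number of a shift passes 41.7 or a number of a turn 0.125, either way. A call with a gripper value outside its range is refused whole. The fingers move at their own pace and stop on an object; the grip force is fixed at half the most. Time passes only in rows, so rows that do not move let the fingers close. It gives the time, the measured TCP pose, the force and the opening at its end, in the units of the state.
- bot.get_state(): the state, without advancing time (a new reading comes with each control period).
- bot.camera(name): name is "scene" or "top" or "wrist"; returns the picture (400x640x3 uint8, red, green, blue); there is no depth.
- bot.camera_params(name): a dict with "fovy" (degrees; the focal length in pixels is half the picture's height over the tangent of half this angle, whatever the lens; pixels are square), "cx", "cy" (the principal point, pixels), "eye" and "orientation" of the camera in the world. Camera axes: x right, y down, z forward; pixel columns grow to the right and rows downward; lengths in m; the calibration is good to about 2 mm. A picture is of the moment at which its call begins: read the wrist's pose just before it. camera_params takes no time and is no camera call; for the wrist camera it gives the pose at the moment of the call.
- bot.sign_off(): hands the job in, once; it reports no verdict.
The state is a dict: "t": time; "joint_positions": joint angles; "dq": joint speeds; "tau": joint torques, N m; "tool_pos": TCP position; "eef_rot": TCP orientation; "contact_force": force on the tool from outside, world axes, zero at the start; "ft_torque": the same for the moment, N m; "finger_gap": opening from 0.0 (shut) to 1.0 (fully open).
Only numpy, scipy, OpenCV 4.12 (cv2) and the standard library are available. Lean on these libraries where they do the work, as an engineer would, in place of code of your own. Each camera call takes 0.05 s, during which the arm holds its last target.

TASK

The magneto is ready to be spun on the bench drive. With the fingertips, push the red-headed gear lever of the green gearbox out of the left-hand slot of its H gate, across to the right-hand side, and then forward, fully home into third (the right-hand far slot, with the red paint mark at its end). Only push the lever, never pinch it between the fingers, leave everything else on the shelf as it stands, and finish with the hand clear of it.

Things in the scene. Friction and masses are not known exactly. Their poses are not given: they have to be found in the camera images.
- gearbox: Fixed green gearbox, 150 x 150 mm, 114 mm high, on a 190 x 180 mm grey foot; a magneto up to 110 mm high is coupled on behind it, reaching 285 mm forward of the origin. Origin at the underside, straight below the gate's middle; x points forward (away from the robot at yaw 0), y left, z up. The lever's pivot is 30 mm above the origin.
- crossing (a point): middle of the H gate, on the gearbox's steel top, 114 mm up. Two 19 mm wide slots along the gearbox's x, centred 19.6 mm left and right of it, reach 33 mm forward and back and are joined by a 20 mm wide crossing along y through this point. First is left far, second left near, third right far, fourth right near. The 12 mm stick can change sides only with fore within 0.05 rad of 0.
- slot3 (a point): where the stick stands in the gate when fully home in third, 114 mm up; a red paint mark lies just beyond it
- across (a joint): sideways angle of the lever, rad, positive to the right (-y of the gearbox): -0.24 in the left-hand slots, +0.24 in the right-hand slots (limits). It starts on the left and stays where it is left: dry friction, about 2 N at the knob.
- fore (a joint): forward angle of the lever, rad, positive forward: 0 in the crossing, 0.30 home in the far slots, -0.30 in the near ones (limits). Starts from -0.28 to 0.28; stays where left (friction about 2 N at the knob). A point L along the stick is at L*(sin f, -sin a cos f, cos a cos f) from the pivot in gearbox axes, a = across, f = fore.
- knob (a point): centre of the lever's red square knob, 170 mm along the stick from the pivot (200 mm above the shelf when the lever is upright). The knob is 38 x 38 mm over its rubber pads and 44 mm high, with a brass button of 7 mm on top; it tilts with the lever.
- pad_far: black rubber pad on the knob's far (+x) face, 28 mm wide, 40 mm high; origin at the middle of its outer face, 19 mm from the knob's centre
- pad_near: the same on the knob's near (-x) face
- pad_left: the same on the knob's left (+y) face
- pad_right: the same on the knob's right (-y) face
- stand: fixed wooden stand with four holes in a row along its y, 50 x 190 x 32 mm, origin at the middle of its underside; holds the four brass cans
- can1: loose brass condenser can standing in the wooden stand, 22 mm across, 56 mm high with its stud, origin at its underside, 12 mm above the shelf; to be left alone
- can2: loose brass condenser can standing in the wooden stand, 22 mm across, 56 mm high with its stud, origin at its underside, 12 mm above the shelf; to be left alone
- can3: loose brass condenser can standing in the wooden stand, 22 mm across, 56 mm high with its stud, origin at its underside, 12 mm above the shelf; to be left alone
- can4: loose brass condenser can standing in the wooden stand, 22 mm across, 56 mm high with its stud, origin at its underside, 12 mm above the shelf; to be left alone
- oilcan: loose green enamel oil can, 72 mm across, 85 mm high to the neck, thin spout up to 139 mm high reaching 59 mm out along its x; origin at the middle of its underside; to be left alone
- bracket: loose steel breaker point bracket, L-shaped, 50 x 24 x 28 mm, origin at the middle of its underside; to be left alone
- grommet: loose black rubber grommet ring, 28 mm across, 8 mm high, origin at the middle of its underside; to be left alone

How it is judged:
On the way:
1. the lever has been pushed across to the right-hand side of the crossing (value of joint across above 0.17 rad and value of joint fore between -0.12 and 0.12 rad), for 0.05 s.
At the end, for the whole second after the job is handed in: The lever stands at rest in the third slot: across above 0.17 rad and fore above 0.25 rad (home is 0.30). Each brass can is within 20 mm, and the oil can, bracket and grommet within 25 mm, of where it stood (value of joint across above 0.17 rad and value of joint fore above 0.25 rad and velocity of joint across between -0.05 and 0.05 rad/s and velocity of joint fore between -0.05 and 0.05 rad/s and distance of each of can1, can2, can3, can4 from where it was at the start of the episode below 0.02 m and distance of each of oilcan, bracket, grommet from where it was at the start of the episode below 0.025 m); the robot touches nothing.
It fails at once if the lever's knob is pinched: the fingers press on two opposite pads at once with more than 1.5 N each (contact force between each of pad_far, pad_near and the fingers above 1.5 N or contact force between each of pad_left, pad_right and the fingers above 1.5 N).
It fails at once if a bystander is lifted or pushed away: a brass can by more than 20 mm, the oil can, bracket or grommet by more than 25 mm (distance of any of can1, can2, can3, can4 from where it was at the start of the episode above 0.02 m or distance of any of oilcan, bracket, grommet from where it was at the start of the episode above 0.025 m).
It also fails if it takes over 64 s, if anything falls off the work surface, if the arm or the gripper's body presses on something with over 40 N, if the wrist force passes 120 N, or if a joint passes its speed limit or range.

## Working session

There is one attempt and no reset: what is moved stays moved. The work goes in short steps, Python scripts to look and compute and a tool call to move; the robot and the scene stay as the last step left them, time stands still between calls to the robot, and variables do not carry over. Pictures are saved under pics/ and viewed, and the job is handed in when it is done.

Besides the shell and the picture viewer there is one more tool, called after "Request:" as a command line: name --argument value ..., lists and objects as JSON in quotes. arm_command: Moves the arm, as the interface text tells. Its arguments: {"type":"object","properties":{"moves":{"type":"array"}},"required":["moves"]}

```bash
mkdir -p pics; ls
cat > h.py <<'E'
import numpy as np, cv2
from bench import bot
from scipy.spatial.transform import Rotation as R
def snap(n,f):
    p=bot.camera_params(n); im=np.array(bot.camera(n)); cv2.imwrite('pics/'+f,im[:,:,::-1]); return im,p
E
python3 - <<'E'
from h import *
print(bot.get_state())
for n in ("scene","top","wrist"):
    im,p=snap(n,n+'0.png'); print(n,p)
E
```

```text
pics
{'t': 0.0, 'joint_positions': array([ 1.12349381e+00,  5.28460498e-01,  1.43388391e+00,  2.77698650e-06,
        1.18136816e+00, -1.78510693e-01]), 'dq': array([ 0.00066829,  0.00188287, -0.00117831,  0.00029778,  0.0017083 ,
        0.00049677]), 'tau': array([ 1.50534321e-03, -4.40042102e+01, -1.76591116e+01,  6.32895716e-02,
        5.85482048e-02, -1.78563528e-04]), 'tool_pos': array([0.16565249, 0.60193018, 0.23258093]), 'eef_rot': array([-3.13950688e+00, -3.78947107e-04,  2.87279937e+00]), 'contact_force': array([-0.4770226 ,  0.47740725, -0.47623867]), 'ft_torque': array([0.01603154, 0.00511177, 0.01113143]), 'finger_gap': 0.996462980984347}
scene {'fovy': 44.75349542201418, 'cx': 318.9776878802234, 'cy': 194.3884148777191, 'eye': array([1.11774659, 0.1523633 , 1.14977911]), 'orientation': array([-2.58719114,  0.01606764,  1.75745469])}
top {'fovy': 57.4727034010092, 'cx': 314.99861437614464, 'cy': 195.89354932386618, 'eye': array([ 0.401964  , -0.01312003,  1.26813162]), 'orientation': array([-3.0618525 ,  0.02027803, -1.57977918])}
wrist {'fovy': 67.28637794970892, 'cx': 316.3976916615209, 'cy': 198.09330223916734, 'eye': array([0.09119362, 0.62327363, 0.38380584]), 'orientation': array([2.85435982, 0.00309214, 1.30197058])}
```

View pics/scene0.png

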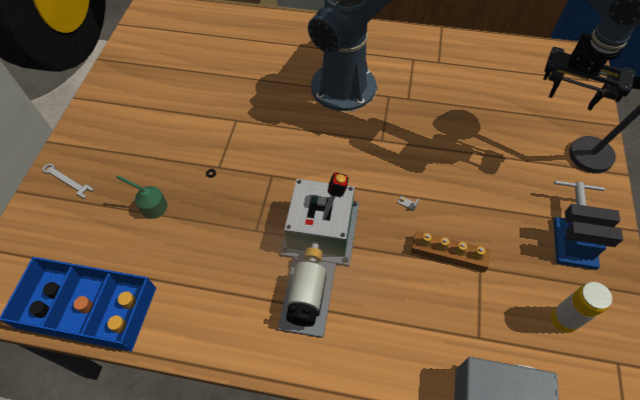

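View pics/top0.png

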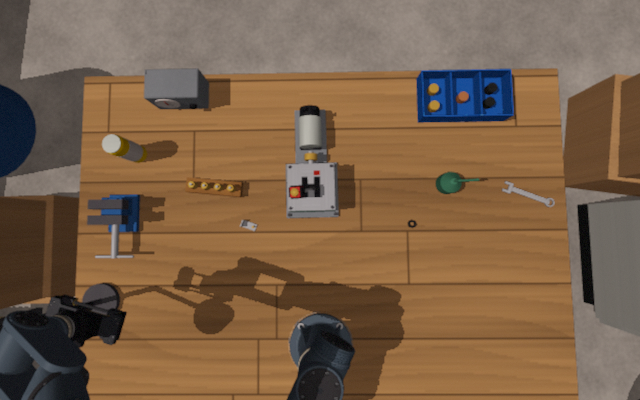

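View pics/wrist0.png

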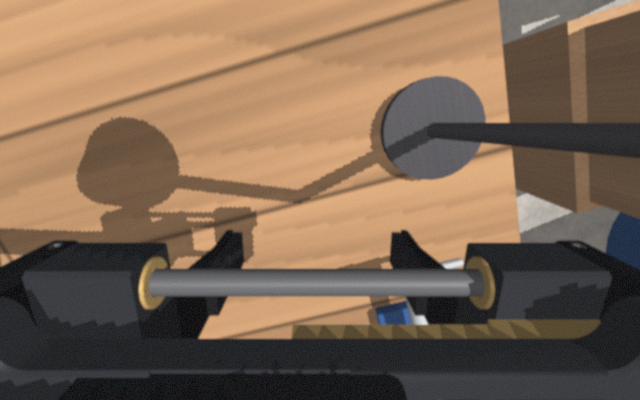

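The scene view shows the gearbox at about (320,215) with the red knob at (339,184). The top view has the gearbox at (312,188), the knob at (296,191) and the paint mark at (317,173). I'll enlarge these next.

```bash
cat >> h.py <<'E'
def ray(p,u,v):
    f=200/np.tan(np.radians(p['fovy'])/2)
    d=R.from_euler('xyz',p['orientation']).as_matrix()@np.array([(u-p['cx'])/f,(v-p['cy'])/f,1]); return np.array(p['eye']),d/np.linalg.norm(d)
def onz(p,u,v,z):
    e,d=ray(p,u,v); return e+d*(z-e[2])/d[2]
def proj(p,X):
    f=200/np.tan(np.radians(p['fovy'])/2)
    c=R.from_euler('xyz',p['orientation']).as_matrix().T@(np.array(X)-p['eye']); return np.array([p['cx']+f*c[0]/c[2],p['cy']+f*c[1]/c[2]])
def tri(r1,r2):
    (a,d),(b,e)=r1,r2
    s=np.linalg.lstsq(np.c_[d,-e],b-a,rcond=None)[0]; P,Q=a+s[0]*d,b+s[1]*e
    return (P+Q)/2,np.linalg.norm(P-Q)
E
python3 - <<'E'
import cv2,numpy as np
a=cv2.imread('pics/scene0.png')[165:275,270:380]; b=cv2.imread('pics/top0.png')[145:225,270:350]
a=cv2.resize(a,(440,440),interpolation=0)[:,:400];b=cv2.resize(b,(400,400),interpolation=0)
a=cv2.resize(a,(364,400),interpolation=0)
cv2.imwrite('pics/z0.png',np.hstack([cv2.resize(cv2.imread('pics/scene0.png')[165:265,270:370],(400,400),interpolation=0),b]))
from h import *
for n in('scene','top'):
    im=cv2.imread(f'pics/{n}0.png'); h=cv2.cvtColor(im,cv2.COLOR_BGR2HSV)
    m=(((h[...,0]<8)|(h[...,0]>172))&(h[...,1]>170)&(h[...,2]>90)).astype(np.uint8)
    k,l,s,c=cv2.connectedComponentsWithStats(m)
    for i in range(1,k):
        if s[i,4]>5: print(n,s[i],c[i])
E
```

```text
scene [333 173  14  13  62] [339.0483871  180.46774194]
scene [306 220   7   5  28] [308.96428571 221.53571429]
top [314 171   5   4  16] [316.0625 172.3125]
top [290 186  11  12  49] [295.69387755 192.16326531]
```

View pics/z0.png

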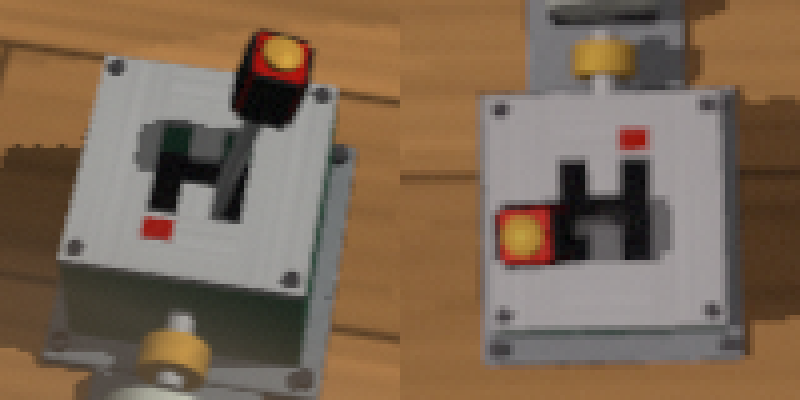

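Left panel is the scene view, right panel the top view. The lever is in the left-hand near slot. The four plate screws, the brass button and the paint mark all show in both views, so I'll measure from those.

```bash
cat > m.py <<'E'
from h import *
T=bot.camera_params('top');S=bot.camera_params('scene')
ts=[(290.1,167),(331.7,166),(332.5,207),(290.8,208.2)]  # FL FR NR NL
zs=[(322,95),(116,66),(74,247),(291,279)]
# scene: robot side is top of the picture: near-left=(322,95), near-right=(116,66), far-right=(74,247), far-left=(291,279)
zs=[(291,279),(74,247),(116,66),(322,95)]
ss=[(270+u/4-.4,165+v/4-.4) for u,v in zs]
PT=np.array([onz(T,*a,.115) for a in ts]);PS=np.array([onz(S,*a,.115) for a in ss])
P3=[tri(ray(T,*a),ray(S,*b)) for a,b in zip(ts,ss)]
for n,P in(('T',PT),('S',PS),('3',np.array([p[0] for p in P3]))):
    f=(P[0]+P[1]-P[2]-P[3])/2; l=(P[0]+P[3]-P[1]-P[2])/2
    print(n,P.mean(0).round(4),'yaw',np.arctan2(f[1],f[0]),np.arctan2(-l[0],l[1]),np.linalg.norm(f),np.linalg.norm(l))
print('screw tri z',[p[0][2].round(4) for p in P3])
b=tri(ray(T,294.3,192.1),ray(S,339.9,177.7));print('button',b)
C=(PT.mean(0)+PS.mean(0))/2
m1=onz(T,316.06,172.3,.114);m2=onz(S,308.96,221.5,.114);print('mark',m1,m2)
yaw=.0
E
python3 m.py
```

```text
T [0.523  0.0211 0.115 ] yaw 0.010007966504582078 0.015402412054464852 0.1313562025820014 0.13249513717192887
S [0.5264 0.0257 0.115 ] yaw 0.014227746066575215 0.012304898800913733 0.13190946245345458 0.13231001959334027
3 [0.5232 0.0231 0.1087] yaw 0.01117660552614903 0.014890994146082864 0.13213498573497953 0.13316129781921068
screw tri z [np.float64(0.1085), np.float64(0.1078), np.float64(0.1101), np.float64(0.1083)]
button (array([0.49795563, 0.06841478, 0.21362839]), np.float64(0.0017055419478685346))
mark [0.56990722 0.00539112 0.114     ] [0.57082598 0.00740773 0.114     ]
```

Measurements agree to about 3 mm:

| Item | Value |
|---|---|
| Gate centre | (0.5245, 0.024) |
| Yaw | 0.013 |
| fore | −0.13 |

The button height and lateral offset match the geometry for across = −0.24. First I'll close the fingers, lift, and turn square to the gearbox.

Request:
arm_command --moves '[[[0,0,-20,-0.1,1],[0,0,-20,-0.1,1],[0,0,-20,-0.08,1],[0,0,0,0,1]]]'

```text
t: 0.48
tool_pos: [0.1668, 0.6046, 0.2976]
eef_rot: [3.134, 0.003, -3.129]
contact_force: [0.8, 0.1, 1.1]
finger_gap: 0.78
```

Request:
arm_command --moves '[[[-12,-27,0,0,1],[-12,-27,0,0,1],[-12,-27,0,0,1],[-12,-27,0,0,1],[-12,-27,0,0,1],[-12,-27,0,0,1],[-12,-27,0,0,1],[-12,-27,0,0,1],[-12,-27,0,0,1],[-12,-27,0,0,1],[0,0,0,0,1]]]'

```text
t: 1.4
tool_pos: [0.2897, 0.3299, 0.2926]
eef_rot: [-3.138, -0.001, -3.136]
contact_force: [0.2, 0.4, -0.3]
finger_gap: 0.015
```

Request:
arm_command --moves '[[[-12,-27,0,0,1],[-12,-27,0,0,1],[-12,-27,0,0,1],[-12,-27,0,0,1],[-12,-27,0,0,1],[-12,-27,0,0,1],[-12,-27,0,0,1],[-12,-27,0,0,1],[-12,-27,0,0,1],[-12,-27,0,0,1],[0,0,0,0,1],[0,0,0,0,1]]]'

```text
t: 2.4
tool_pos: [0.4123, 0.0646, 0.2929]
eef_rot: [3.141, -0.001, -3.135]
contact_force: [0.0, 0.1, 0.5]
finger_gap: 0.005
```

Run:
```python
from h import *
for n in ("wrist","top","scene"):
    im,p=snap(n,n+'1.png')
    if n=='wrist': print(p)
```

```text
{'fovy': 67.28637794970892, 'cx': 316.3976916615209, 'cy': 198.09330223916734, 'eye': array([0.33507393, 0.06424312, 0.44410369]), 'orientation': array([2.85542247e+00, 1.24443244e-04, 1.57770852e+00])}
```

View pics/wrist1.png

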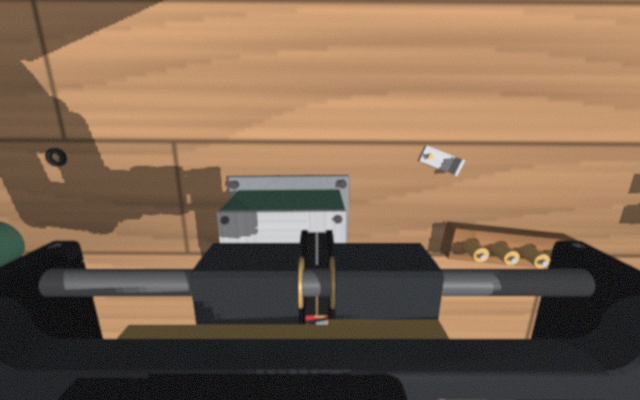

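View pics/scene1.png

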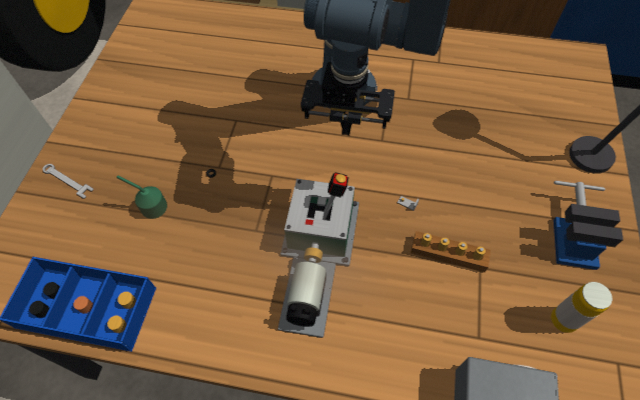

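The wrist view shows the near plate screws at (225,219) and (337,219). The knob is hidden behind the fingers. The scene view has the hand clear of the gearbox, and the lever hasn't moved. I'll check the screws against the earlier gate position.

Run:
```python
from h import *
W=bot.camera_params('wrist')
a,b=onz(W,225,219.5,.115),onz(W,337.5,219,.115); l=b-a
yaw=np.arctan2(-l[0],l[1]); m=(a+b)/2
print(a,b,np.linalg.norm(l),yaw, m+.066*np.array([np.cos(.013),np.sin(.013),0]))
```

```text
[ 0.45790448 -0.03968962  0.115     ] [0.4557474  0.09150883 0.115     ] 0.13121618276726127 0.016439894428570773 [0.52282036 0.02676758 0.115     ]
```

The gate centre agrees at about (0.524, 0.0245). Next I'll lower on the near side of the knob, with fingertips at about z = 0.175.

Request:
arm_command --moves '[[[0,0,30,0,1],[0,0,30,0,1],[0,0,30,0,1],[0,0,17,0,1],[-20,0,0,0,1],[-15,0,0,0,1],[0,0,0,0,1],[0,0,0,0,1]]]'

```text
t: 3.22
tool_pos: [0.4466, 0.0668, 0.1864]
eef_rot: [3.141, -0.001, -3.129]
contact_force: [-0.7, 0.2, 0.1]
finger_gap: 0.007
```

Request:
arm_command --moves '[[[-8,0,0,0,1],[-8,0,0,0,1],[-4,0,0,0,1],[-4,0,0,0,1],[-4,0,0,0,1],[-4,0,0,0,1],[-4,0,0,0,1],[0,0,0,0,1]]]'

```text
t: 3.88
tool_pos: [0.4838, 0.066, 0.1865]
eef_rot: [-3.142, 0.001, -3.131]
contact_force: [-1.5, -0.0, 0.8]
finger_gap: 0.01
```

Run:
```python
from h import *
im,p=snap("scene",'scene2.png'); cv2.imwrite('pics/z2.png',cv2.resize(im[130:280,240:420,::-1],(720,600),interpolation=0))
print(bot.get_state()['contact_force'],bot.get_state()['tool_pos'])
```

```text
[-1.72137849  0.09750311  0.12185605] [0.48337454 0.065995   0.18647807]
```

View pics/z2.png

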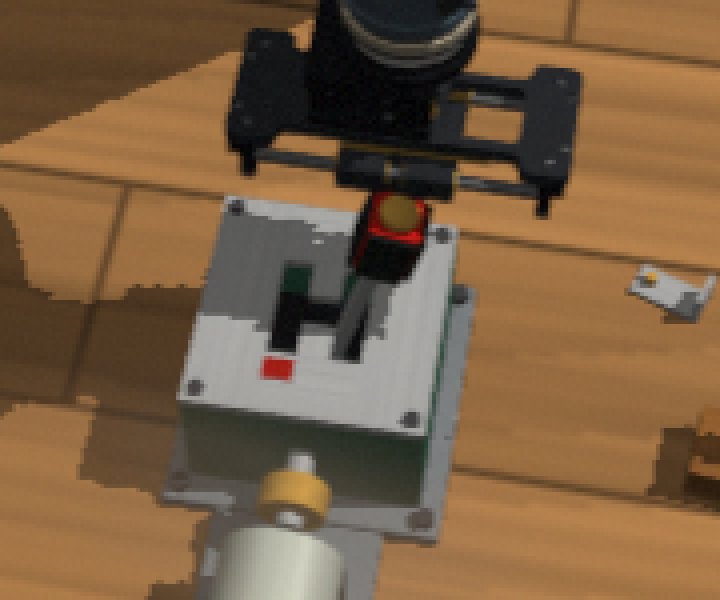

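The hand is touching the knob's near face, and the button is now at scene pixel (340,183). I'll convert that to fore using the centre measured in the scene view.

```bash
cat >> h.py <<'E'
def fest(v,a=-.24,C=(.5262,.0257)):
    S=bot.camera_params('scene')
    fs=np.linspace(-.3,.3,121); L=.198;y=.013
    vs=[]
    for f in fs:
        q=L*np.array([np.sin(f),-np.sin(a)*np.cos(f),np.cos(a)*np.cos(f)])
        X=[C[0]+q[0]*np.cos(y)-q[1]*np.sin(y),C[1]+q[0]*np.sin(y)+q[1]*np.cos(y),.03+q[2]]
        vs.append(proj(S,X))
    vs=np.array(vs); i=np.argmin(abs(vs[:,1]-v)); return fs[i],vs[i]
E
python3 - <<'E'
from h import *
for n in('scene0','scene2'):
    h=cv2.cvtColor(cv2.imread(f'pics/{n}.png'),cv2.COLOR_BGR2HSV)
    m=((h[...,0]>14)&(h[...,0]<32)&(h[...,1]>120)&(h[...,2]>70)).astype(np.uint8); w=np.zeros_like(m); w[168:200,325:352]=m[168:200,325:352]
    k,l,s,c=cv2.connectedComponentsWithStats(w)
    for i in range(1,k):
        if s[i,4]>20: print(n,s[i],c[i],fest(c[i][1]))
E
```

```text
scene0 [325 168  27  18 318] [338.69496855 174.46540881] (np.float64(-0.16999999999999998), array([341.38000107, 174.42519834]))
scene2 [325 177   7   6  36] [327.91666667 179.25      ] (np.float64(-0.09499999999999997), array([340.6435016 , 179.23992558]))
scene2 [335 179  10   9  67] [339.28358209 182.86567164] (np.float64(-0.03999999999999998), array([340.01185123, 183.00218673]))
scene2 [347 180   5   6  26] [349.26923077 182.38461538] (np.float64(-0.04999999999999999), array([340.13239032, 182.30425282]))
```

fore reads about −0.04, so about 7 mm more push brings it to the crossing.

Request:
arm_command --moves '[[[-3,0,0,0,1],[-3,0,0,0,1],[-2,0,0,0,1],[0,0,0,0,1],[0,0,0,0,1]]]'

```text
t: 4.35
tool_pos: [0.4913, 0.0661, 0.1865]
eef_rot: [-3.142, 0.0, -3.13]
contact_force: [-0.9, 0.3, 0.4]
finger_gap: 0.006
```

Request:
arm_command --moves '[[[8,0,0,0,1],[20,0,0,0,1],[30,0,0,0,1],[0,0,-30,0,1],[0,0,-30,0,1],[0,0,0,0,1]]]'

```text
t: 4.85
tool_pos: [0.4353, 0.0652, 0.2507]
eef_rot: [-3.14, 0.01, -3.13]
contact_force: [1.5, -0.4, -0.3]
finger_gap: 0.001
```

Run:
```python
from h import *
im,p=snap("scene",'scene3.png'); t,_=snap('top','top3.png')
cv2.imwrite('pics/z3.png',np.hstack([cv2.resize(im[165:265,270:370,::-1],(400,400),interpolation=0),cv2.resize(t[145:225,270:350,::-1],(400,400),interpolation=0)]))
print(bot.get_state()['contact_force'],bot.get_state()['tool_pos'])
h=cv2.cvtColor(im,cv2.COLOR_RGB2HSV)
m=((h[...,0]>14)&(h[...,0]<32)&(h[...,1]>120)&(h[...,2]>70)).astype(np.uint8); w=np.zeros_like(m); w[168:200,325:352]=m[168:200,325:352]
k,l,s,c=cv2.connectedComponentsWithStats(w)
for i in range(1,k):
        if s[i,4]>20: print(s[i],c[i],fest(c[i][1]))
```

```text
[ 0.03685826 -0.08312842  0.48476835] [0.4337399  0.06536478 0.24772054]
[325 168  27  23 448] [338.61830357 176.38169643] (np.float64(-0.13999999999999999), array([341.10283139, 176.30576762]))
```

View pics/z3.png

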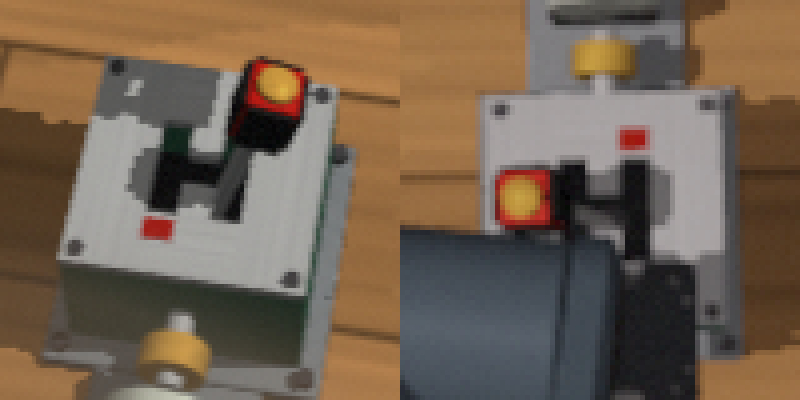

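Button is at about (339,185.4) in the scene view and (294.4,184.1) in the top view. I'll work out fore from each.

Run:
```python
from h import *
print(fest(185.4)[0])
T=bot.camera_params('top')
print(onz(T,294.3,184.1,.222),onz(T,294.3,192.1,.22), tri(ray(T,294.3,184.1),ray(bot.camera_params('scene'),339,185.4)))
```

```text
-0.0050000000000000044
[0.52057187 0.06683542 0.222     ] [0.49755273 0.06709188 0.22      ] (array([0.52089147, 0.06909469, 0.21585528]), np.float64(0.0036531101739820542))
```

fore reads −0.005 from the scene and −0.009 from the top, both inside ±0.05. Next I'll go round to the left side of the knob.

Request:
arm_command --moves '[[[0,25,0,0,1],[0,25,0,0,1],[0,20,0,0,1],[-22,0,0,0,1],[-22,0,0,0,1],[-22,0,0,0,1],[-20,0,0,0,1],[0,0,0,0,1],[0,0,25,0,1],[0,0,25,0,1],[0,0,13,0,1],[0,0,0,0,1]]]'

```text
t: 5.95
tool_pos: [0.5142, 0.1362, 0.1795]
eef_rot: [-3.141, -0.01, -3.131]
contact_force: [-0.7, -0.5, 0.7]
finger_gap: 0.003
```

Request:
arm_command --moves '[[[-6,0,-4,0,1],[0,-10,0,0,1],[0,-10,0,0,1],[0,-6,0,0,1],[0,-5,0,0,1],[0,-5,0,0,1],[0,-5,0,0,1],[0,0,0,0,1]]]'

```text
t: 6.62
tool_pos: [0.525, 0.095, 0.1881]
eef_rot: [3.141, 0.001, -3.132]
contact_force: [-0.2, 1.9, 1.3]
finger_gap: 0.006
```

Contact made, with 1.9 N along y. Carrying on across, and lowering slightly.

Request:
arm_command --moves '[[[0,-6,0,0,1],[0,-6,0,0,1],[0,-6,1,0,1],[0,-6,1,0,1],[0,-6,1,0,1],[0,0,0,0,1]]]'

```text
t: 7.12
tool_pos: [0.5249, 0.0642, 0.1841]
eef_rot: [-3.141, -0.001, -3.131]
contact_force: [0.1, 0.7, 1.1]
finger_gap: 0.004
```

Run:
```python
from h import *
im,p=snap("scene",'scene4.png')
cv2.imwrite('pics/z4.png',cv2.resize(im[130:280,240:420,::-1],(720,600),interpolation=0))
print(bot.get_state()['contact_force'],bot.get_state()['tool_pos'])
```

```text
[ 0.10209881 -0.00576949  0.09657868] [0.52479114 0.06461258 0.18414731]
```

View pics/z4.png

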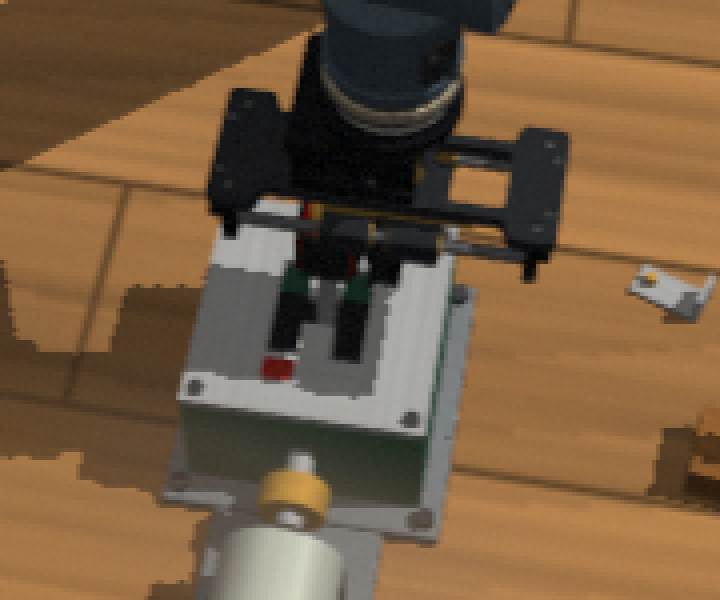

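The lever is part-way across, with the knob at about (330,245) in the zoom and the left slot now empty. Continuing.

Request:
arm_command --moves '[[[0,-6,0,0,1],[0,-6,0,0,1],[0,-6,0,0,1],[0,-6,0,0,1],[0,-5,0,0,1],[0,0,0,0,1]]]'

```text
t: 7.67
tool_pos: [0.5253, 0.0353, 0.1845]
eef_rot: [-3.141, -0.0, -3.131]
contact_force: [0.4, 1.3, 0.4]
finger_gap: 0.007
```

Request:
arm_command --moves '[[[0,-3,0,0,1],[0,-3,0,0,1],[0,-2,0,0,1],[0,0,0,0,1]]]'

```text
t: 8.0
tool_pos: [0.5252, 0.0283, 0.1843]
eef_rot: [3.141, -0.0, -3.131]
contact_force: [0.2, 1.0, -1.1]
finger_gap: 0.006
```

Request:
arm_command --moves '[[[0,-2,0,0,1],[0,-2,0,0,1],[0,-2,0,0,1],[0,0,0,0,1]]]'

```text
t: 8.33
tool_pos: [0.5253, 0.0223, 0.1844]
eef_rot: [-3.142, -0.001, -3.131]
contact_force: [0.3, 0.8, -0.6]
finger_gap: 0.0
```

Request:
arm_command --moves '[[[0,-2,0,0,1],[0,-1,0,0,1],[0,0,0,0,1]]]'

```text
t: 8.58
tool_pos: [0.5254, 0.0193, 0.1845]
eef_rot: [-3.142, -0.0, -3.131]
contact_force: [0.4, 2.1, -1.6]
finger_gap: 0.004
```

Request:
arm_command --moves '[[[0,-1,0,0,1],[0,-1,0,0,1],[0,0,0,0,1]]]'

```text
t: 8.83
tool_pos: [0.5254, 0.0174, 0.1845]
eef_rot: [-3.142, -0.0, -3.13]
contact_force: [0.3, 1.8, -0.6]
finger_gap: 0.007
```

I'll back off to the left, lift and look.

Request:
arm_command --moves '[[[0,15,0,0,1],[0,25,0,0,1],[0,25,-20,0,1],[0,0,-30,0,1],[20,0,-10,0,1],[25,0,0,0,1],[25,0,0,0,1],[25,0,0,0,1],[0,0,0,0,1]]]'

```text
t: 9.58
tool_pos: [0.4239, 0.0816, 0.2443]
eef_rot: [-3.141, -0.006, -3.129]
contact_force: [-0.4, 0.5, 0.1]
finger_gap: 0.006
```

Run:
```python
from h import *
im,p=snap("scene",'scene5.png'); t,_=snap('top','top5.png')
cv2.imwrite('pics/z5.png',np.hstack([cv2.resize(im[165:265,270:370,::-1],(400,400),interpolation=0),cv2.resize(t[145:225,270:350,::-1],(400,400),interpolation=0)]))
```

```text
(no output)
```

View pics/z5.png

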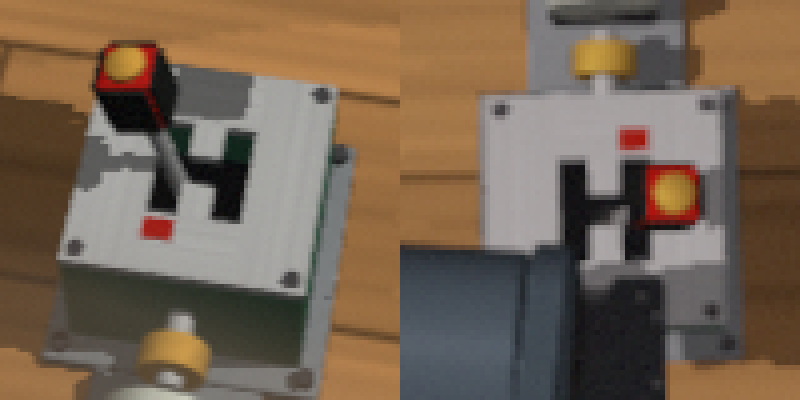

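The lever is over on the right. The button is at scene (300.6,180.6) and top (324.6,183.4).

Run:
```python
from h import *
S=bot.camera_params('scene');T=bot.camera_params('top')
p,g=tri(ray(T,324.6,183.4),ray(S,300.6,180.6)); print(p,g,onz(T,324.6,183.4,.222))
c=np.array([.523,.0215]);q=onz(T,324.6,183.4,.222)[:2]-c; y=.013
qx,qy=q[0]*np.cos(y)+q[1]*np.sin(y),-q[0]*np.sin(y)+q[1]*np.cos(y)
print('f',np.arcsin(qx/.198),'a',np.arcsin(-qy/.198), fest(180.6,.24))
```

```text
[ 0.52223924 -0.01966847  0.21435093] 0.0021830396350876412 [ 0.52161672 -0.02067579  0.222     ]
f -0.009754870420480037 a 0.21454228868795808 (np.float64(0.0050000000000000044), array([298.73816223, 180.58666085]))
```

across reads about 0.22 and fore about 0, so the crossing is made. Next I'll go behind the knob on the near side at y ≈ −0.013.

Request:
arm_command --moves '[[[0,-25,0,0,1],[0,-25,0,0,1],[0,-25,0,0,1],[0,-20,0,0,1],[0,0,25,0,1],[0,0,25,0,1],[0,0,15,0,1],[-15,0,0,0,1],[-15,0,0,0,1],[0,0,0,0,1],[0,0,0,0,1]]]'

```text
t: 10.6
tool_pos: [0.4626, -0.0139, 0.1795]
eef_rot: [-3.141, 0.001, -3.13]
contact_force: [-0.1, -0.1, -0.3]
finger_gap: 0.006
```

Request:
arm_command --moves '[[[-10,0,0,0,1],[-10,0,0,0,1],[-5,0,0,0,1],[-5,0,0,0,1],[-5,0,0,0,1],[-5,0,0,0,1],[0,0,0,0,1]]]'

```text
t: 11.18
tool_pos: [0.5013, -0.0127, 0.1795]
eef_rot: [3.142, -0.0, -3.13]
contact_force: [-1.5, 0.2, -0.3]
finger_gap: 0.005
```

Request:
arm_command --moves '[[[-5,0,0,0,1],[-5,0,0,0,1],[-5,0,0,0,1],[-4,0,0,0,1],[0,0,0,0,1]]]'

```text
t: 11.6
tool_pos: [0.5209, -0.0125, 0.1794]
eef_rot: [3.141, 0.001, -3.13]
contact_force: [-0.8, 0.1, -0.3]
finger_gap: 0.004
```

Request:
arm_command --moves '[[[-4,0,0,0,1],[-4,0,0,0,1],[-2,0,0,0,1],[0,0,0,0,1]]]'

```text
t: 11.93
tool_pos: [0.5304, -0.0124, 0.1794]
eef_rot: [3.142, 0.0, -3.13]
contact_force: [-1.6, 0.0, -0.1]
finger_gap: 0.008
```

Request:
arm_command --moves '[[[-2,0,0,0,1],[-2,0,0,0,1],[0,0,0,0,1]]]'

```text
t: 12.18
tool_pos: [0.5342, -0.0124, 0.1796]
eef_rot: [-3.142, 0.0, -3.13]
contact_force: [-1.1, -0.0, -1.1]
finger_gap: 0.003
```

Run:
```python
from h import *
im,p=snap("scene",'scene6.png')
cv2.imwrite('pics/z6.png',cv2.resize(im[150:270,250:394,::-1],(720,600),interpolation=0))
```

```text
(no output)
```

View pics/z6.png

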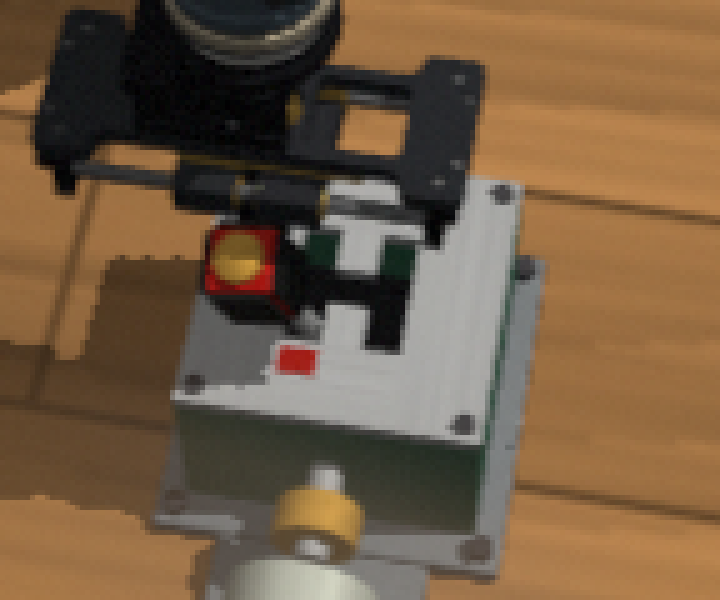

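The button is at scene pixel (297.6,201), with the stick near the far end of the right-hand slot.

Run:
```python
from h import *
print(fest(201,.24),fest(201,.22), fest(205,.22))
```

```text
(np.float64(0.26500000000000007), array([295.20779213, 201.00563858])) (np.float64(0.26500000000000007), array([296.81083367, 201.03793002])) (np.float64(0.3), array([296.45803111, 204.01211744]))
```

Request:
arm_command --moves '[[[-2,0,0,0,1],[-2,0,0,0,1],[0,0,0,0,1]]]'

```text
t: 12.48
tool_pos: [0.5384, -0.0124, 0.1796]
eef_rot: [-3.141, 0.001, -3.13]
contact_force: [-1.5, 0.5, -0.7]
finger_gap: 0.001
```

Request:
arm_command --moves '[[[-1,0,0,0,1],[-1,0,0,0,1],[0,0,0,0,1]]]'

```text
t: 12.73
tool_pos: [0.54, -0.0123, 0.1795]
eef_rot: [-3.142, 0.0, -3.13]
contact_force: [-0.9, 0.1, -0.9]
finger_gap: 0.005
```

Request:
arm_command --moves '[[[-1,0,0,0,1],[-1,0,0,0,1],[0,0,0,0,1]]]'

```text
t: 12.98
tool_pos: [0.541, -0.0122, 0.1793]
eef_rot: [3.141, -0.002, -3.13]
contact_force: [-4.1, -0.4, 0.3]
finger_gap: 0.006
```

Request:
arm_command --moves '[[[-1,0,0,0,1],[0,0,0,0,1]]]'

```text
t: 13.15
tool_pos: [0.5414, -0.0122, 0.1792]
eef_rot: [3.141, -0.004, -3.13]
contact_force: [-5.8, -1.0, 0.5]
finger_gap: 0.006
```

Request:
arm_command --moves '[[[4,0,0,0,1],[15,0,0,0,1],[25,0,0,0,1],[25,0,0,0,1],[25,0,0,0,1],[10,0,-25,0,1],[0,0,-25,0,1],[0,0,-25,0,1],[0,0,0,0,1],[0,0,0,0,1]]]'

```text
t: 13.98
tool_pos: [0.4415, -0.0141, 0.2567]
eef_rot: [-3.139, 0.009, -3.131]
contact_force: [0.3, -0.7, -0.9]
finger_gap: 0.006
```

Run:
```python
from h import *
im,p=snap("scene",'scene7.png'); t,_=snap('top','top7.png')
cv2.imwrite('pics/z7.png',np.hstack([cv2.resize(im[165:265,270:370,::-1],(400,400),interpolation=0),cv2.resize(t[145:225,270:350,::-1],(400,400),interpolation=0)]))
```

```text
(no output)
```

View pics/z7.png

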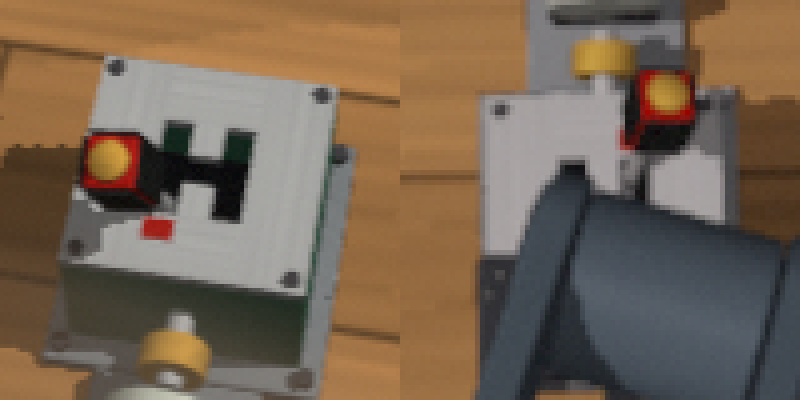

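View pics/scene7.png

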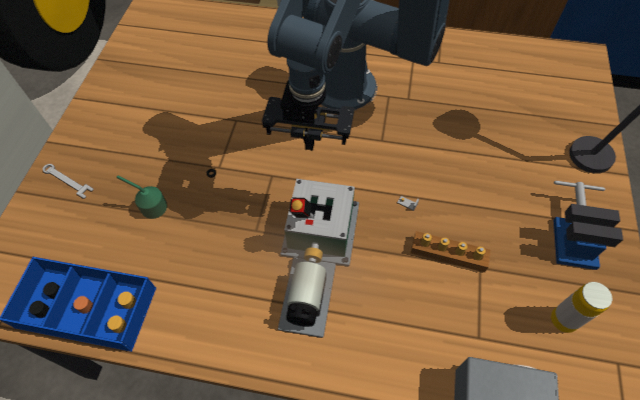

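The stick is at the far end of the right-hand slot, beside the red mark. The button is at scene (297.1,204.6) and top (323.9,163.3), and the bystanders look unmoved. I'll do a last numeric check.

Run:
```python
from h import *
T=bot.camera_params('top')
X=onz(T,323.9,163.3,.213); q=X[:2]-[.523,.0215]; y=.013
qx,qy=q[0]*np.cos(y)+q[1]*np.sin(y),-q[0]*np.sin(y)+q[1]*np.cos(y)
f=np.arcsin(qx/.198);print('top f',f,'a',np.arcsin(-qy/.198/np.cos(f)),'scene f',fest(204.6,.22))
a=cv2.imread('pics/scene0.png').astype(int);b=cv2.imread('pics/scene7.png').astype(int)
d=abs(a-b).sum(2)
for n,(u,v) in dict(oil=(148,198),grom=(211,173),brk=(407,203),cans=(452,247)).items(): print(n,(d[v-15:v+15,u-40:u+40]>90).sum())
s=bot.get_state();print(s['t'],s['contact_force'],s['dq'])
```

```text
top f 0.2983930561417095 a 0.22168390821148135 scene f (np.float64(0.3), array([296.45803111, 204.01211744]))
oil 671
grom 1122
brk 0
cans 0
14.0833 [-0.45569337  0.02925992  0.11701641] [ 0.00140978  0.02176606  0.01741924 -0.00047774  0.0091045   0.00040696]
```

fore is 0.30 in both views and across is about 0.22. The pixel changes near the oil can and grommet come from the arm's shadow; both stand at the same pixels as before. I'll let the arm settle, then hand in.

Request:
arm_command --moves '[[[10,0,-20,0,1],[0,0,0,0,1],[0,0,0,0,1],[0,0,0,0,1]]]'

```text
t: 14.42
tool_pos: [0.4289, -0.0135, 0.2736]
eef_rot: [3.141, -0.001, -3.131]
contact_force: [-0.6, -0.0, -0.4]
finger_gap: 0.011
```

Run:
```python
from h import *
s=bot.get_state();print(s['t'],s['contact_force'],s['tool_pos']); print(bot.sign_off())
```

```text
14.4167 [-0.64016049 -0.0302974  -0.43370547] [ 0.42887008 -0.01349292  0.2736055 ]
the job is handed in; nothing more can be done
None
```

The lever is in third, and I handed the job in at 14.4 s; the sign-off gives no verdict. With the fingers shut, I pushed the knob forward to the crossing, across to the right, and then forward to its stop. It was never pinched, since each push was on a single pad.

- **Crossing:** with the lever over on the right, the camera check gave across about 0.22 and fore about 0 (limits for this step: above 0.17, and −0.12 to 0.12).
- **Home in third:** the push force rose to about 6 N at the stop. After backing off, fore measured 0.298 (top view) and 0.30 (scene view), with across about 0.22.
- **Hand clear:** it is behind and above the knob, with only sensor noise (under 1 N) on the wrist.
- **Bystanders:** the cans and bracket showed no pixel change. The oil can and grommet areas did change, which I put down to the arm's shadow because both sit at the same pixels by eye. I did not measure those two more closely.
- **Measurement disagreement:** the cameras differed by about 4 mm on where the gearbox stands, and heights from crossing two views came out about 5 mm low. Neither mattered for the pushes.

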